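# Angle the lens rail past the keeper post into its nest

## Robot

A 6-joint arm with a two-finger parallel gripper is mounted at the origin on a cart in front of the work surface, level with it; the furniture and walls round the work are solid. World frame = base frame: x ahead of the robot, y to its left, z up, the work surface at z = 0. Lengths are in mm, angles in degrees, forces in N, time in s.
With the tool pointing down it reaches from about 300 to 850 mm from the base axis. Payload 4.2 kg.
Tool frame: the origin (TCP) lies at the very end of the fingers, on their centre line; the grasp point (between the pads) lies 19 mm behind it (env.grip_depth is the distance from the TCP to the grasp point, in mm); z points along the fingers, y is the line along which they close (so a half turn about z gives the same grasp; the last joint's range is limited). The gripper opens to 91 mm and grips with 3 to 60 N. Pads are 32 mm wide; open, the fingers measure 118 mm over their backs; the gripper's body (76 mm by 178 mm) begins 60 mm behind the grasp point.
Start: joints at [63.312, 18.312, 89.639, -0, 72.044, -1.146], TCP at [247.933, 518.818, 213.976] pointing down, gripper open.
Joint ranges: [-177.97, 177.97], [-48.28, 115.42], [12.27, 149.76], [-77.06, 257.06], [2.81, 150.46], [-146.56, 146.56]. Speed limits (degrees/s): [147.25, 147.25, 180, 180, 180, 180].

## Interface

Orientations are given as [roll, pitch, yaw] about the fixed x, y, z axes, in that order (R = Rz(yaw) Ry(pitch) Rx(roll)).
In Python, from workcell import env, cams gives the robot as it stands.
- The arm moves only by the tool apply_moves, never from a script. Its argument "deltas" is a list of rows, each a list of 5 numbers: the shift along the tool's x, y, z in m, then the turn about the tool's z in rad, then the opening, from -1 (shut) to 1 (fully open), so that 0 is half open. In form: [[tx, ty, tz, roll, gripper], ...]. A call has 1 to 5 rows; each row is the pose to reach, as a shift and turn from the pose commanded when the call began, along the tool's axes at that moment; what a row does not reach only later rows make up. A row lasts 1/10 s, in which the tool goes at most 50 mm and 8.59 degrees, less where a joint would pass 70% of its speed; a pose out of reach is approached as far as the arm can. A call with a gripper value outside its range is refused whole. The fingers move at their own pace and stop on an object; "grip_force" is the grip in N (left out, the last holds). Time passes only in rows, so rows that repeat a pose let the fingers close. It gives the time, the measured TCP pose, the force, the opening and the grip force at its end, in the units of the state.
- env.state(): the state, without advancing time (a new reading comes with each control period).
- cams.grab_frame(name): name is "scene" or "top" or "wrist"; returns the picture (420x560x3 uint8, blue, green, red); there is no depth.
- cams.get_calibration(name): a dict with "mtx" (3x3 intrinsics, pixels), "eye" and "attitude" of the camera in the world; the wrist camera has in their place "tool_from_camera" (4x4, takes a point from camera to tool coordinates, whose origin is the TCP and whose axes are the flange's). Camera axes: x right, y down, z forward; pixel columns grow to the right and rows downward; lengths in mm; the calibration is good to about 2 mm. A picture is of the moment at which its call begins: read the wrist's pose just before it. get_calibration takes no time and is no camera call.
- env.job_done(): hands the job in; it is judged then, once.
The state is a dict: "time_s": time; "qpos": joint angles; "qvel": joint speeds; "effort": joint torques, N m; "ee_pos": TCP position; "ee_rot": TCP orientation; "force": force on the tool from outside, world axes, zero at the start; "torque": the same for the moment, N m; "gripper_width": finger opening in mm; "gripper_force": force on a finger pad.
Only numpy, scipy, OpenCV 4.12 (cv2) and the standard library are available. Lean on these libraries where they do the work, as an engineer would, in place of code of your own. Each camera call takes 0.05 s, during which the arm holds its last target. There are 200 camera calls.

## Task

Push the slotted lens rail along the bench into its nest: angle its right-hand end in behind the keeper post first, then push the left-hand end in, until the rail lies flat along the back fence over its whole length, between the two end blocks. The lens on it is aligned, so do not grip, lift or tip the rail; use only the outside of the fingers, do not jam the rail against the post, and leave the other things on the bench where they are.

Things in the scene. Friction and masses are not known exactly. Their poses are not given: they have to be found in the camera images.
- lens_rail: The loose lens rail: plain aluminium slotted profile 220 mm long (its y), 30 wide (x), 20 high, about 0.36 kg, lying flat. Origin: centre of its underside; x points to its back face (which goes to the fence), y to its left-hand end, z up. A black carriage, 30 wide and 40 long, on top at y = +30 mm carries an upright lens 32 in diameter, 59 mm high in all.
- rail_left (a point): Centre of the lower edge of the rail's left-hand end face (rail frame 0, +110, 0 mm).
- rail_right (a point): Centre of the lower edge of the rail's right-hand end face (rail frame 0, -110, 0 mm).
- rail_nest: The nest, fixed: a dark steel back fence, 24 mm high, 14 thick, 262 long, with an end block at either end, open to the front (towards the robot) and above. Origin: on the bench, middle of the fence's front face; x points back through the fence, y along it to the left, z up. When the rail is home its back face meets the fence face (rail origin at x = -15 mm).
- nest_left_block (a point): Front of the left end block, at its inner face on the bench (nest frame -30, +117, 0 mm): the block stands 30 mm out from the fence face, is 14 thick and 24 high. Between the blocks are 234 mm, 14 more than the rail's length.
- nest_right_block (a point): Front of the right end block, at its inner face on the bench (nest frame -45, -117, 0 mm): the block stands 45 mm out from the fence face, is 14 thick and 24 high.
- keeper_post: The keeper post, fixed before the right part of the nest: black round pedestal 28 mm in diameter, 29 high, a thinner bright post and cap above, 65 high in all. Origin: centre of its foot, 62 mm before the fence face, so 48 mm are free behind it; nest y from -78 to -54 mm. A flat clamping fork, 24 wide, 6 high (screw head 12), runs 47 mm to the right (its -y) from the centre.
- loupe: Bystander: black eye loupe, 41 mm in diameter, 36 high, right of the post. Origin under its centre.
- screwdriver: Bystander: yellow-handled precision screwdriver, 126 mm long, 14 thick, lying at the right front. Origin under its centre, long axis its y.
- lens_cell: Bystander: black and white lens cell, 28 mm in diameter, 18 high, right of the nest. Origin under its centre.
- brass_ring: Bystander: flat brass ring, 41 mm in diameter, 4 high, right of the post. Origin under its centre.
- tweezers: Bystander: steel tweezers, 122 mm long (their y), 11 wide, 8 high, lying left of the nest. Origin under their centre.
There are look-alikes about, which are no part of the job. There is more than one size of the keeper_post; the one meant has the size given above.

How it is judged (in metres and radians):
On the way:
1. the rail's right-hand end is in behind the keeper post while its left-hand end is still out in front of the nest (x of rail_right in the frame of rail_nest above -0.042 m and y of rail_right in the frame of keeper_post below 0 m and x of rail_left in the frame of rail_nest below -0.035 m), for 0.05 s.
At the end, for the whole second after the job is handed in: The rail lies flat on the bench inside the nest, between the end blocks, with its back face within 4 mm of the fence at both ends, at rest (x of rail_left in the frame of rail_nest between -0.019 and -0.01 m and x of rail_right in the frame of rail_nest between -0.019 and -0.01 m and y of rail_left in the frame of rail_nest below 0.121 m and y of rail_right in the frame of rail_nest above -0.121 m and height (world z) of lens_rail below 0.004 m and angle between lens_rail's own z axis and vertical below 0.04 rad and linear speed of lens_rail below 0.01 m/s); the robot touches nothing.
It fails at once if the rail is lifted (more than 8 mm) or tipped (more than about 9 degrees) (height (world z) of lens_rail above 0.008 m or angle between lens_rail's own z axis and vertical above 0.15 rad).
It fails at once if the rail, or the carriage or lens on it, is taken between the fingers ((x of the grasp point in the frame of lens_rail between -0.013 and 0.013 m and y of the grasp point in the frame of lens_rail between -0.112 and 0.112 m and z of the grasp point in the frame of lens_rail below 0.033 m) or (x of the grasp point in the frame of lens_rail between -0.013 and 0.013 m and y of the grasp point in the frame of lens_rail between 0.008 and 0.052 m and z of the grasp point in the frame of lens_rail below 0.062 m)).
It fails at once if the rail is jammed against the keeper post (more than 15 N) (contact force between lens_rail and keeper_post above 15 N).
It fails at once if a bystander is pushed away (more than 20 mm) (distance of any of loupe, screwdriver, lens_cell, brass_ring, tweezers from where it was at the start of the episode above 0.02 m).
It also fails if it takes over 64 s, if anything falls off the work surface, if the arm or the gripper's body presses on something with over 40 N, if the wrist force passes 120 N, or if a joint passes its speed limit or range.

## Working session

There is one attempt and no reset: what is moved stays moved. The work goes in short steps, Python scripts to look and compute and a tool call to move; the robot and the scene stay as the last step left them, time stands still between calls to the robot, and variables do not carry over. Pictures are saved under pics/ and viewed, at most 10 in all, crops included, and the job is handed in when it is done.

Besides the shell and the picture viewer there is one more tool, called by a JSON object that holds its "api" and its "payload", one argument or row to a line. apply_moves: Moves the arm, as the interface text tells. Its arguments: {"type":"object","properties":{"deltas":{"type":"array"},"grip_force":{"type":"number"}},"required":["deltas"]}

```bash
mkdir -p pics; ls; python3 - <<'E'
from workcell import env, cams
import cv2, numpy as np
s=env.state(); print({k:np.round(v,3).tolist() for k,v in s.items()})
for n in ["scene","top","wrist"]:
    c=cams.get_calibration(n); print(n,{k:np.round(v,3).tolist() for k,v in c.items()})
    if n!="wrist": cv2.imwrite(f"pics/{n}0.png",cams.grab_frame(n))
E
```

```text
pics
{'time_s': 0.0, 'qpos': [63.311, 18.354, 89.706, -0.002, 72.044, -1.147], 'qvel': [0.014, 0.038, 0.007, 0.006, -0.013, 0.071], 'effort': [0.001, -41.246, -23.197, 0.073, 0.046, -0.0], 'ee_pos': [247.717, 518.346, 213.097], 'ee_rot': [-179.896, -0.0, 154.458], 'force': [-0.545, 0.276, -0.313], 'torque': [-0.026, 0.016, 0.003], 'gripper_force': 0.0, 'gripper_width': 91.31}
scene {'mtx': [[400.198, 0.0, 279.757], [0.0, 400.198, 206.474], [0.0, 0.0, 1.0]], 'eye': [65.23, -523.341, 579.746], 'attitude': [-126.629, -0.347, -39.593]}
top {'mtx': [[463.513, 0.0, 282.14], [0.0, 463.513, 213.643], [0.0, 0.0, 1.0]], 'eye': [305.286, 14.865, 1006.775], 'attitude': [-166.476, 0.008, -89.386]}
wrist {'mtx': [[316.136, 0.0, 282.305], [0.0, 316.136, 214.091], [0.0, 0.0, 1.0]], 'tool_from_camera': [[-0.0, -0.956, -0.293, 82.0], [1.0, 0.0, -0.001, -0.122], [0.001, -0.293, 0.956, -170.756], [0.0, 0.0, 0.0, 1.0]]}
```

View pics/top0.png

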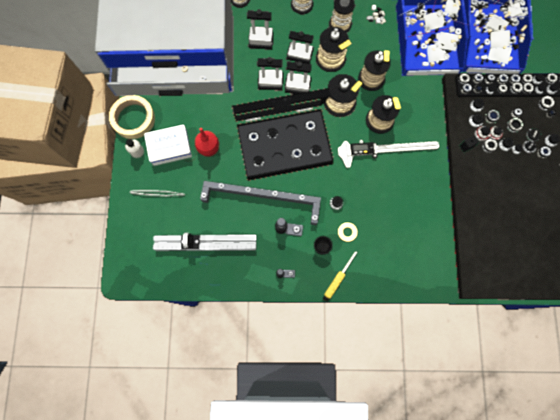

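View pics/scene0.png

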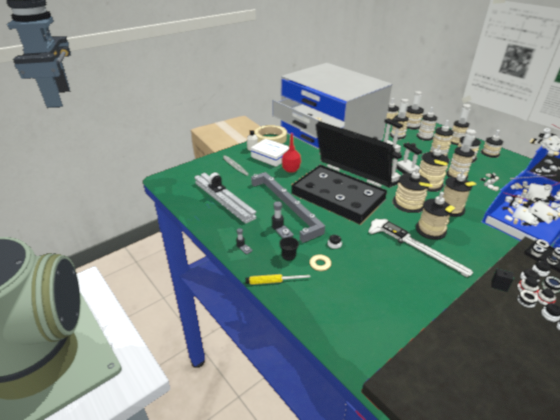

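The top view shows the rail at about (153–257, 243), the nest from (205,185) to (318,215), the tall post at (282,226) and a smaller look-alike at (281,273). The loupe is at (322,244), the ring at (347,232), the lens cell at (336,203) and the tweezers at (157,193). I'll enlarge this region to measure it.

```bash
cat > h.py <<'E'
import numpy as np, cv2
from scipy.spatial.transform import Rotation as R
from workcell import env, cams
def cam(n, st=None):
    c=cams.get_calibration(n); K=np.array(c["mtx"])
    if n=="wrist":
        st=st or env.state(); T=np.eye(4); T[:3,:3]=R.from_euler("xyz",st["ee_rot"],degrees=True).as_matrix(); T[:3,3]=st["ee_pos"]
        M=T@np.array(c["tool_from_camera"]); return K,M[:3,:3],M[:3,3]
    return K,R.from_euler("xyz",c["attitude"],degrees=True).as_matrix(),np.array(c["eye"])
def ray(C,uv,z=0):
    K,Rm,e=C; d=Rm@np.linalg.solve(K,[*uv,1]); return (e+d*(z-e[2])/d[2])[:2]
def proj(C,p):
    K,Rm,e=C; q=K@(Rm.T@(np.array(p,float)-e)); return q[:2]/q[2]
E
python3 - <<'E'
from h import *
im=cv2.imread("pics/top0.png")
c=im[165:305,125:365]; cv2.imwrite("pics/top0c.png",cv2.resize(c,None,fx=3.3,fy=3.3,interpolation=cv2.INTER_CUBIC))
C=cam("top")
for n,uv,z in [("railL",(153,243),20),("railR",(257,243),20),("nestL",(205,185),24),("nestR",(318,200),24),("post",(282,226),30),("small",(281,273),20),("loupe",(322,244),36),("ring",(347,232),4),("tweez",(157,193),8)]:
    print(n,ray(C,uv,z).round())
print(proj(C,[500,0,0]))
E
```

```text
railL [475. 295.]
railR [477.  71.]
nestL [605. 189.]
nestR [573. -61.]
post [513.  18.]
small [413.  19.]
loupe [473. -68.]
ring [ 506. -126.]
tweez [590. 298.]
[289.87632216 234.59154303]
```

View pics/top0c.png

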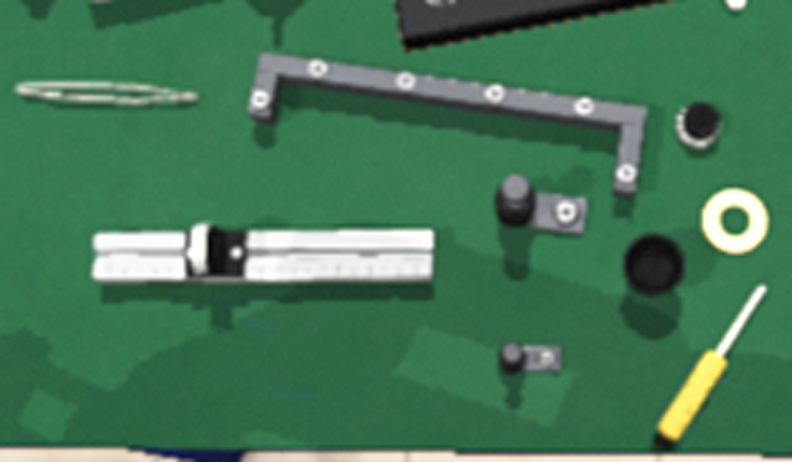

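```bash
cat > fit.py <<'E'
from h import *
from scipy.optimize import least_squares
C=cam("top")
full=lambda P:[((X+.5)/3.3-.5+125,(Y+.5)/3.3-.5+165) for X,Y in P]
def fit(model,uv,x0):
    f=lambda p:np.concatenate([proj(C,[p[0]+np.cos(p[2])*m[0]-np.sin(p[2])*m[1],p[1]+np.sin(p[2])*m[0]+np.cos(p[2])*m[1],m[2]])-u for m,u in zip(model,uv)])
    r=least_squares(f,x0,x_scale=[100,100,1]); return r.x,r.fun.round(1)
N=[(14,131,24),(14,-131,24),(-30,117,24),(-30,131,24),(-45,-117,24),(-45,-131,24),(0,117,24),(0,-117,24)]
n,e=fit(N,full([(260,53),(647,107),(271,117),(250,115),(614,193),(635,195),(276,81),(622,126)]),[590,60,0]);print("nest",n.round(3),np.degrees(n[2]),e)
r,e=fit([(15,110,20),(15,-110,20),(-15,-110,20),(-15,110,20)],full([(93,233),(434,229),(433,280),(93,282)]),[475,180,0]);print("rail",r.round(3),np.degrees(r[2]),e)
p,e=fit([(12,-47,6),(-12,-47,6),(0,0,65)],full([(587,197),(584,233),(516,183)]),[510,20,0]);print("post",p.round(3),np.degrees(p[2]),e)
Rn=np.array([[np.cos(n[2]),-np.sin(n[2])],[np.sin(n[2]),np.cos(n[2])]])
inn=lambda q:(Rn.T@(np.array(q)-n[:2])).round(1)
print("post in nest",inn(p[:2]))
for nm,uv,z in [("loupe",(653,262),36),("ring",(735,221),4),("small",(512,355),30),("cell",(702,122),18),("tweezR",(196,97),4),("drvtip",(764,288),6),("drvend",(664,441),6)]:
    w=ray(C,full([uv])[0],z); print(nm,w.round(),inn(w))
E
python3 fit.py
```

```text
nest [ 5.82673e+02  6.47700e+01 -1.37000e-01] -7.834202007280422 [ 0.1  0.2  0.   0.6 -0.7  0.7 -0.6  0.4  0.1 -0.5  0.2 -0.1  0.3 -1.4
  0.4  0. ]
rail [4.77408e+02 1.84520e+02 2.00000e-02] 1.168131521707699 [ 1.   0.6 -0.7  0.9 -0.5 -0.9  0.2 -0.5]
post [ 5.17481e+02  1.96790e+01 -1.57000e-01] -8.993605998692301 [ 0.4  0.1 -0.4 -0.3 -0.   0.2]
post in nest [-58.4 -53.6]
loupe [473. -69.] [ -90.1 -147.3]
ring [ 507. -127.] [ -48.6 -199.9]
small [413.  21.] [-161.7  -66.3]
cell [ 572. -104.] [  12.1 -168.8]
tweezR [589. 239.] [-17.  173.1]
drvtip [ 462. -145.] [ -91.  -223.8]
drvend [362. -77.] [-199.4 -170.9]
```

The fits match the given sizes. In nest coordinates:

| Item | Value |
|---|---|
| Post | about (-60, -54) mm |
| Rail angle to the nest | about 9° |
| Rail right end | about (-103, -4) mm |

The rail already has a good entry angle. My plan:
1. Push it about 66 mm straight back with the open fork.
2. Slide it about 115 mm along its axis with the fingers closed.
3. Swing the left end in.

First I move in front of the rail.

{"api": "apply_moves", "payload": {
  "deltas": [
    [-0.038, -0.027, 0.012, -0.09, 1],
    [-0.077, -0.054, 0.025, -0.18, 1],
    [-0.115, -0.081, 0.038, -0.27, 1],
    [-0.154, -0.109, 0.05, -0.36, 1],
    [-0.19, -0.135, 0.06, -0.466, 1]
  ]
}}

```text
time_s: 0.6
ee_pos: [361.3, 313.0, 153.1]
ee_rot: [-180.0, -0.0, -178.6]
force: [2.1, 0.5, 0.1]
gripper_width: 91.3
gripper_force: 0.0
```

```bash
cat > go.py <<'E'
# usage: go.py x y z yaw : tool-frame move needed to reach a world pose
import sys; from h import *
s=env.state(); t=np.array([float(v) for v in sys.argv[1:5]]); Rm=R.from_euler("xyz",s["ee_rot"],degrees=True).as_matrix()
d=Rm.T@(t[:3]-s["ee_pos"]); print("t",round(s["time_s"],2),"pos",np.round(s["ee_pos"],1),np.round(s["ee_rot"],2),"F",np.round(s["force"],1)); print("tool mm",d.round(1),"roll rad",round(-np.radians((t[3]-s["ee_rot"][2]+180)%360-180),3))
E
python3 go.py 431 189 110 181.2
```

```text
t 0.6 pos [361.3 313.  153.1] [-1.7996e+02 -4.0000e-02 -1.7859e+02] F [2.1 0.5 0.1]
tool mm [ -66.6 -125.6   43.1] roll rad 0.004
```

{"api": "apply_moves", "payload": {
  "deltas": [
    [-0.017, -0.032, 0.01, 0, 1],
    [-0.035, -0.065, 0.021, 0.003, 1],
    [-0.052, -0.098, 0.03, 0.004, 1],
    [-0.066, -0.126, 0.04, 0.004, 1],
    [-0.066, -0.126, 0.04, 0.004, 1]
  ]
}}

```text
time_s: 1.1
ee_pos: [429.9, 187.4, 112.6]
ee_rot: [-179.9, -0.1, -179.3]
force: [-0.7, -0.3, 0.4]
gripper_width: 91.2
gripper_force: 0.0
```

```bash
python3 go.py 431 189 10 181.2; python3 - <<'E'
from h import *
import json
s=env.state(); im=cams.grab_frame("wrist"); C=cam("wrist",s)
# overlay predicted rail top outline
th=np.radians(1.17); c=np.array([477.4,184.5]); Rr=np.array([[np.cos(th),-np.sin(th)],[np.sin(th),np.cos(th)]])
P=[proj(C,[*(c+Rr@q),20]) for q in [(15,110),(15,-110),(-15,-110),(-15,110)]]; print(np.round(P,0).tolist())
cv2.imwrite("pics/w1.png",im)
E
```

```text
t 1.1 pos [429.9 187.4 112.6] [-1.7989e+02 -1.5000e-01 -1.7931e+02] F [-0.7 -0.3  0.4]
tool mm [ -1.4   1.8 102.5] roll rad -0.009
[[399.0, 279.0], [162.0, 281.0], [158.0, 251.0], [402.0, 250.0]]
```

View pics/w1.png

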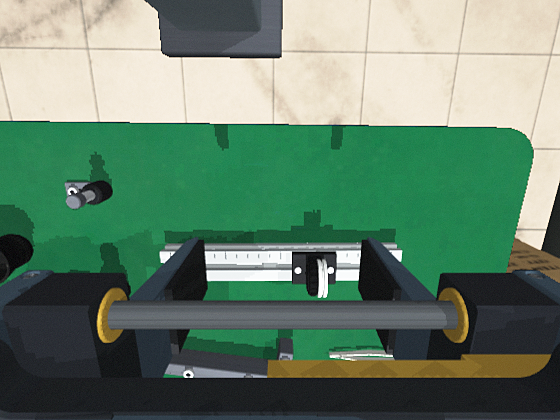

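The wrist view shows the rail's front edge at row ~250, from columns 160 to 402, which agrees with the prediction to a pixel or two. The fingers are in front of it, clear of the lens at (318,280). Now I lower the fingers.

{"api": "apply_moves", "payload": {
  "deltas": [
    [-0.001, 0.002, 0.034, -0.01, 1],
    [-0.001, 0.002, 0.07, -0.01, 1],
    [-0.001, 0.002, 0.095, -0.01, 1],
    [-0.001, 0.002, 0.103, -0.01, 1],
    [-0.001, 0.002, 0.103, -0.01, 1]
  ]
}}

```text
time_s: 1.65
ee_pos: [429.9, 193.0, 10.4]
ee_rot: [-180.0, -0.1, -178.4]
force: [0.3, 0.3, 0.2]
gripper_width: 91.6
gripper_force: 0.0
```

{"api": "apply_moves", "payload": {
  "deltas": [
    [-0.008, 0, 0, 0, 1],
    [-0.016, 0, 0, 0, 1],
    [-0.024, 0, 0, 0, 1],
    [-0.032, 0, 0, 0, 1],
    [-0.04, 0, 0, 0, 1]
  ]
}}

```text
time_s: 2.15
ee_pos: [470.8, 193.4, 11.3]
ee_rot: [-180.0, -0.0, -178.5]
force: [-5.3, 0.1, 3.7]
gripper_width: 91.4
gripper_force: 2.3
```

{"api": "apply_moves", "payload": {
  "deltas": [
    [-0.008, 0, 0, 0, 1],
    [-0.016, 0, 0, 0, 1],
    [-0.024, 0, 0, 0, 1],
    [-0.03, 0, 0, 0, 1],
    [-0.03, 0, 0, 0, 1]
  ]
}}

```text
time_s: 2.65
ee_pos: [502.9, 194.6, 10.9]
ee_rot: [180.0, 0.2, -178.5]
force: [1.0, -0.1, -0.1]
gripper_width: 91.2
gripper_force: 0.0
```

```bash
python3 go.py 513 190.7 10 181.2; python3 - <<'E'
from h import *
cv2.imwrite("pics/t2.png",cams.grab_frame("top")); im=cams.grab_frame("wrist")
a=cv2.resize(cv2.imread("pics/t2.png")[165:305,125:365],(560,327)); cv2.imwrite("pics/m2.png",np.vstack([a,im[160:400]]))
E
```

```text
t 2.65 pos [502.9 194.6  10.9] [ 179.96    0.2  -178.5 ] F [ 1.  -0.1 -0.1]
tool mm [-10.   -4.1   1. ] roll rad 0.005
```

View pics/m2.png

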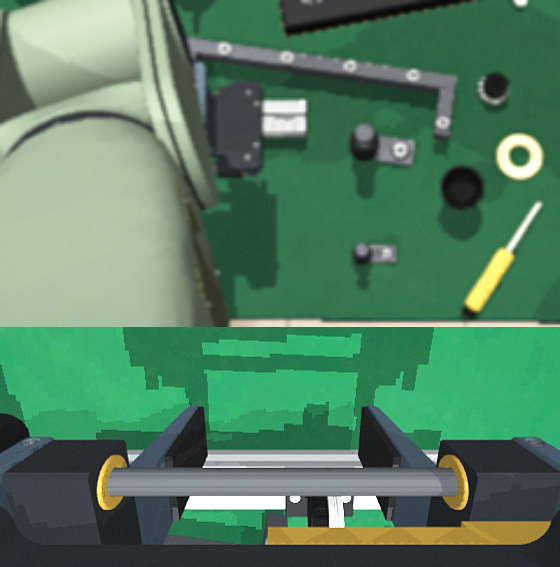

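The rail moved straight back. The top view shows its right end at crop (262–306, 117), still clear of the post at (363,140). I'll push the last 10 mm, then back off and measure.

{"api": "apply_moves", "payload": {
  "deltas": [
    [-0.004, 0, 0, 0, 1],
    [-0.008, 0, 0, 0, 1],
    [-0.01, 0, 0, 0, 1],
    [-0.01, 0, 0, 0, 1],
    [0.01, 0, 0, 0, 1]
  ]
}}

```text
time_s: 3.25
ee_pos: [494.1, 194.8, 11.3]
ee_rot: [179.9, 0.3, -178.5]
force: [-0.9, 0.2, 0.2]
gripper_width: 90.9
gripper_force: 0.0
```

{"api": "apply_moves", "payload": {
  "deltas": [
    [0.02, 0, 0, 0, 1],
    [0.02, 0, -0.03, 0, 1],
    [0.02, 0.02, -0.07, 0, 0],
    [0.02, 0.06, -0.095, 0, -1],
    [0.02, 0.1, -0.095, 0, -1]
  ]
}}

```text
time_s: 3.75
ee_pos: [471.6, 296.1, 110.7]
ee_rot: [179.7, 0.6, -178.6]
force: [1.1, 0.7, 0.0]
gripper_width: 70.2
gripper_force: 0.0
```

{"api": "apply_moves", "payload": {
  "deltas": [
    [0, 0.04, 0, 0, -1],
    [0, 0.06, 0, 0, -1],
    [0, 0.06, 0, 0, -1]
  ]
}}

```text
time_s: 4.05
ee_pos: [466.9, 355.9, 105.8]
ee_rot: [179.9, 0.1, -178.3]
force: [0.6, -1.5, -0.4]
gripper_width: 46.2
gripper_force: 0.0
```

```bash
python3 go.py 543 320 100 181.2; python3 - <<'E'
from h import *
s=env.state(); C=cam("wrist",s); w=cams.grab_frame("wrist"); t=cams.grab_frame("top"); cv2.imwrite("pics/w3.png",w); cv2.imwrite("pics/t3.png",t)
print(C[2].round(1).tolist())
a=cv2.resize(t[175:265,140:365],None,fx=3.3,fy=3.3,interpolation=cv2.INTER_CUBIC); b=np.zeros((300,742,3),np.uint8); b[:290,:560]=w[130:420]
cv2.imwrite("pics/m3.png",np.vstack([a[:,:742],b]))
E
```

```text
t 4.05 pos [466.9 355.9 105.8] [ 1.7994e+02  1.0000e-01 -1.7832e+02] F [ 0.6 -1.5 -0.4]
tool mm [-75.  -38.1   5.9] roll rad 0.008
[384.4, 352.3, 276.4]
```

View pics/m3.png

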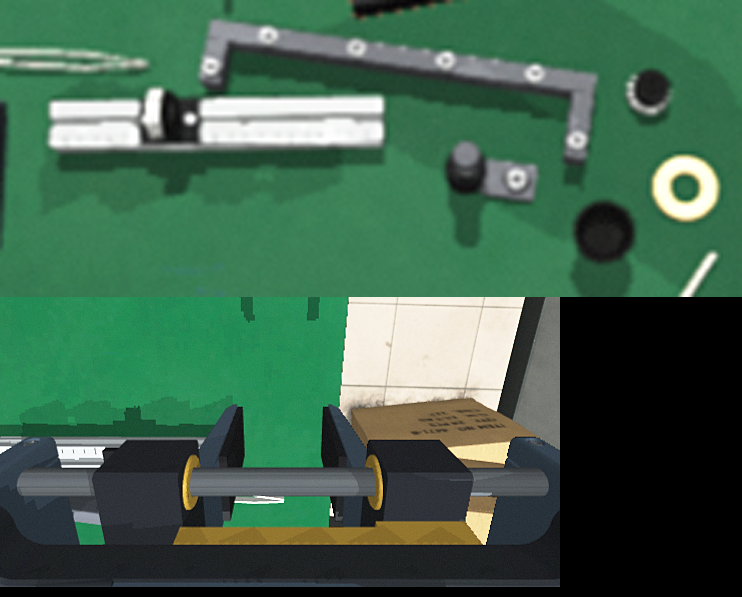

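The top crop shows the rail with corners at about (49,101), (383,97), (384,145) and (49,147). It's free behind the post's line and clear of the tweezers' tip at (147,64). Next I fit its pose.

```bash
cat > railfit.py <<'E'
import io,contextlib
with contextlib.redirect_stdout(io.StringIO()): from fit import *
def rail(P,off):
    uv=[((X+.5)/3.3-.5+off[0],(Y+.5)/3.3-.5+off[1]) for X,Y in P]
    r,e=fit([(15,110,20),(15,-110,20),(-15,-110,20),(-15,110,20)],uv,[545,180,0]); a=r[2]; d=np.array([-np.sin(a),np.cos(a)])*110
    print("rail",r[:2].round(1),"deg",np.degrees(r[2]).round(2),"rel",np.degrees(r[2]-n[2]).round(2),"L",inn(r[:2]+d),"R",inn(r[:2]-d),e); return r
E
python3 - <<'E'
from railfit import *
r=rail([(49,101),(383,97),(384,145),(49,147)],(140,175))
th=r[2]
for y in (150,140): print(y, r[:2]+np.array([-np.sin(th),np.cos(th)])*y)
E
python3 go.py 541 340 100 181.3
```

```text
rail [545.1 186.2] deg 1.2 rel 9.04 L [-71.1 223.8] R [-36.5   6.6] [ 0.8  0.4 -0.3  0.6 -0.7 -0.7  0.1 -0.3]
150 [541.898825   336.20180549]
140 [542.10910728 326.20401666]
t 4.15 pos [466.4 352.8 105.5] [-1.7993e+02 -2.0000e-02 -1.7845e+02] F [-0.1  0.  -0.1]
tool mm [-74.3 -14.8   5.5] roll rad 0.004
```

The rail is where I planned, with its right end at nest (-36.5, 6.6) and 9.0° relative to the nest. Next: closed fingers go beyond the left end, come down, and slide the rail along its axis.

{"api": "apply_moves", "payload": {
  "deltas": [
    [-0.035, -0.008, 0, 0.004, -1],
    [-0.074, -0.016, 0.0, 0.004, -1],
    [-0.074, -0.016, 0.04, 0.004, -1],
    [-0.074, -0.016, 0.08, 0.004, -1],
    [-0.074, -0.016, 0.096, 0.004, -1]
  ]
}}

```text
time_s: 4.65
ee_pos: [539.0, 335.5, 6.0]
ee_rot: [-179.8, -0.4, -178.9]
force: [-0.6, 0.4, -1.1]
gripper_width: 0.5
gripper_force: 0.0
```

{"api": "apply_moves", "payload": {
  "deltas": [
    [0, 0, 0, 0, -1],
    [0, 0, 0, 0, -1]
  ]
}}

```text
time_s: 4.85
ee_pos: [541.4, 338.3, 10.4]
ee_rot: [-180.0, 0.0, -178.8]
force: [0.9, -1.1, -0.2]
gripper_width: 0.7
gripper_force: 0.0
```

```bash
python3 go.py 541.9 335 10 181.2
```

```text
t 4.85 pos [541.4 338.3  10.4] [-1.7999e+02  2.0000e-02 -1.7880e+02] F [ 0.9 -1.1 -0.2]
tool mm [-0.4 -3.3  0.4] roll rad 0.0
```

{"api": "apply_moves", "payload": {
  "deltas": [
    [0, -0.01, 0, 0, -1],
    [0, -0.02, 0, 0, -1],
    [0, -0.029, 0, 0, -1],
    [0, -0.037, 0, 0, -1],
    [0, -0.045, 0, 0, -1]
  ]
}}

```text
time_s: 5.35
ee_pos: [542.6, 294.7, 11.0]
ee_rot: [179.9, 0.1, -178.8]
force: [-0.5, 4.4, 2.3]
gripper_width: 0.5
gripper_force: 2.1
```

{"api": "apply_moves", "payload": {
  "deltas": [
    [0, -0.009, 0, 0, -1],
    [0, -0.018, 0, 0, -1],
    [0, -0.027, 0, 0, -1],
    [0, -0.035, 0, 0, -1],
    [0, -0.035, 0, 0, -1]
  ]
}}

```text
time_s: 5.85
ee_pos: [543.0, 258.5, 10.4]
ee_rot: [-180.0, 0.1, -178.8]
force: [1.0, 1.1, 0.1]
gripper_width: 0.4
gripper_force: 0.6
```

```bash
python3 go.py 544.9 194.7 10 181.2; python3 - <<'E'
from h import *
t=cams.grab_frame("top"); cv2.imwrite("pics/t4.png",t)
cv2.imwrite("pics/m4.png",cv2.resize(t[175:265,140:365],None,fx=3.3,fy=3.3,interpolation=cv2.INTER_CUBIC))
E
```

```text
t 5.85 pos [543.  258.5  10.4] [-1.7999e+02  5.0000e-02 -1.7875e+02] F [1.  1.1 0.1]
tool mm [ -0.5 -63.8   0.4] roll rad 0.001
```

View pics/m4.png

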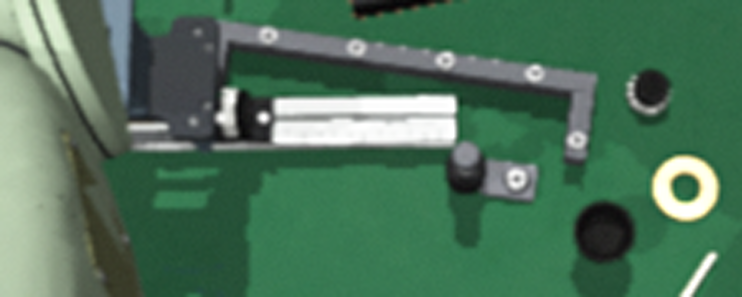

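The rail slides straight. Its right end is at crop (457, 96–145), just passing behind the post at (466,155) with a gap. I continue gently and watch the force.

{"api": "apply_moves", "payload": {
  "deltas": [
    [0, -0.006, 0, 0, -1],
    [0, -0.012, 0, 0, -1],
    [0, -0.018, 0, 0, -1],
    [0, -0.024, 0, 0, -1],
    [0, -0.03, 0, 0, -1]
  ]
}}

```text
time_s: 6.4
ee_pos: [543.2, 228.9, 9.9]
ee_rot: [180.0, -0.0, -178.7]
force: [0.6, 4.0, 2.1]
gripper_width: 0.7
gripper_force: 2.0
```

{"api": "apply_moves", "payload": {
  "deltas": [
    [0, -0.006, 0, 0, -1],
    [0, -0.012, 0, 0, -1],
    [0, -0.018, 0, 0, -1],
    [0, -0.024, 0, 0, -1],
    [0, -0.028, 0, 0, -1]
  ]
}}

```text
time_s: 6.9
ee_pos: [543.8, 200.8, 9.9]
ee_rot: [-180.0, -0.0, -178.7]
force: [-0.9, 4.0, 1.9]
gripper_width: 0.5
gripper_force: 1.9
```

```bash
python3 go.py 544.9 194.7 10 181.2; python3 - <<'E'
from h import *
t=cams.grab_frame("top"); cv2.imwrite("pics/t5.png",t)
cv2.imwrite("pics/m5.png",cv2.resize(t[175:265,140:365],None,fx=3.3,fy=3.3,interpolation=cv2.INTER_CUBIC))
E
```

```text
t 6.9 pos [543.8 200.8   9.9] [-1.8000e+02 -1.0000e-02 -1.7874e+02] F [-0.9  4.   1.9]
tool mm [-0.9 -6.1 -0.1] roll rad 0.001
```

View pics/m5.png

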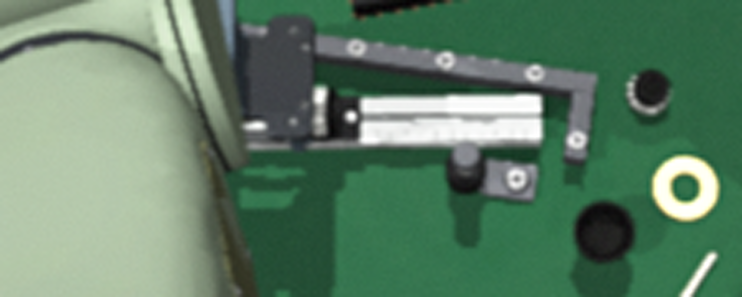

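The right end is well behind the post at crop (542, 96–145), with about 17 mm to the right block at (568,150). I'll push the last 8 mm, then retreat left and up.

{"api": "apply_moves", "payload": {
  "deltas": [
    [0, -0.004, 0, 0, -1],
    [0, -0.008, 0, 0, -1],
    [0, -0.008, 0, 0, -1],
    [0, 0.01, 0, 0, -1],
    [0, 0.025, 0, 0, -1]
  ]
}}

```text
time_s: 7.45
ee_pos: [542.9, 227.1, 9.6]
ee_rot: [-180.0, -0.1, -178.7]
force: [-0.2, 0.2, -0.9]
gripper_width: 0.3
gripper_force: 0.0
```

{"api": "apply_moves", "payload": {
  "deltas": [
    [0, 0.005, -0.04, 0, -1],
    [0, 0.005, -0.08, 0, -1],
    [0.03, -0.03, -0.1, 0.07, 1],
    [0.05, -0.07, -0.1, 0.14, 1],
    [0.065, -0.1, -0.1, 0.158, 1]
  ]
}}

```text
time_s: 7.95
ee_pos: [479.2, 124.7, 110.5]
ee_rot: [-180.0, 0.0, 172.3]
force: [-0.1, 0.2, 0.7]
gripper_width: 21.6
gripper_force: 0.0
```

```bash
python3 go.py 488.2 112.1 10 172.2; python3 - <<'E'
from h import *
t=cams.grab_frame("top"); w=cams.grab_frame("wrist"); cv2.imwrite("pics/t6.png",t); cv2.imwrite("pics/w6.png",w)
a=cv2.resize(t[175:265,140:365],None,fx=3.3,fy=3.3,interpolation=cv2.INTER_CUBIC); b=np.zeros((300,742,3),np.uint8); b[:290,:560]=w[130:420]
cv2.imwrite("pics/m6.png",np.vstack([a[:,:742],b]))
E
```

```text
t 7.95 pos [479.2 124.7 110.5] [-1.7996e+02  1.0000e-02  1.7226e+02] F [-0.1  0.2  0.7]
tool mm [-10.6 -11.2 100.5] roll rad 0.001
```

View pics/m6.png

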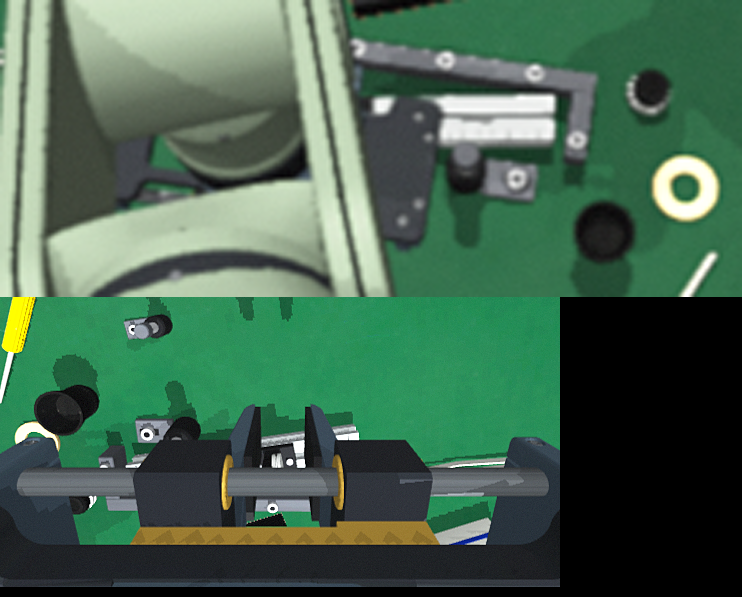

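The right end is now behind the post at crop (554, 95–143), next to the right block, and the rail still lies at its entry angle. I open the fork, come down in front of it and push towards the fence.

{"api": "apply_moves", "payload": {
  "deltas": [
    [0, -0.011, 0, 0, 1],
    [0, -0.011, 0, 0, 1],
    [0, -0.011, 0.04, 0, 1],
    [0, -0.011, 0.08, 0, 1],
    [0, -0.011, 0.1, 0, 1]
  ]
}}

```text
time_s: 8.55
ee_pos: [477.9, 114.7, 7.1]
ee_rot: [-179.9, -0.2, 172.3]
force: [-0.5, 0.7, 0.1]
gripper_width: 69.5
gripper_force: 0.0
```

{"api": "apply_moves", "payload": {
  "deltas": [
    [-0.005, 0, 0, 0, 1],
    [-0.011, 0, 0, 0, 1],
    [-0.017, 0, 0, 0, 1],
    [-0.024, 0, 0, 0, 1],
    [-0.03, 0, 0, 0, 1]
  ]
}}

```text
time_s: 9.05
ee_pos: [509.9, 110.2, 10.9]
ee_rot: [180.0, 0.1, 172.2]
force: [-3.1, 1.2, 1.4]
gripper_width: 91.1
gripper_force: 0.9
```

```bash
python3 - <<'E'
from railfit import *
x=n[:2]+Rn@np.array([-46,34]); print(x, inn(env.state()["ee_pos"][:2]))
E
python3 go.py 541.7 104.7 10 172.2
```

```text
[541.73682    104.72301627] [-78.3  35.1]
t 9.05 pos [509.9 110.2  10.9] [1.7996e+02 7.0000e-02 1.7222e+02] F [-3.1  1.2  1.4]
tool mm [-32.3  -1.2   1. ] roll rad 0.0
```

{"api": "apply_moves", "payload": {
  "deltas": [
    [-0.005, 0, 0, 0, 1],
    [-0.01, 0, 0, 0, 1],
    [-0.015, 0, 0, 0, 1],
    [-0.019, 0, 0, 0, 1],
    [-0.023, 0, 0, 0, 1]
  ]
}}

```text
time_s: 9.55
ee_pos: [530.7, 106.8, 9.9]
ee_rot: [-180.0, -0.2, 172.2]
force: [-5.5, 1.5, 4.7]
gripper_width: 91.5
gripper_force: 2.5
```

{"api": "apply_moves", "payload": {
  "deltas": [
    [-0.002, 0, 0, 0, 1],
    [-0.004, 0, 0, 0, 1],
    [-0.006, 0, 0, 0, 1],
    [-0.007, 0, 0, 0, 1],
    [-0.007, 0, 0, 0, 1]
  ]
}}

```text
time_s: 10.05
ee_pos: [539.0, 105.8, 9.9]
ee_rot: [180.0, 0.0, 172.2]
force: [-1.1, 0.1, 1.0]
gripper_width: 91.0
gripper_force: 1.1
```

{"api": "apply_moves", "payload": {
  "deltas": [
    [-0.001, 0, 0, 0, 1],
    [-0.002, 0, 0, 0, 1],
    [-0.003, 0, 0, 0, 1],
    [-0.003, 0, 0, 0, 1]
  ]
}}

```text
time_s: 10.45
ee_pos: [540.1, 105.8, 9.9]
ee_rot: [-180.0, -0.2, 172.2]
force: [-6.2, 1.1, 5.0]
gripper_width: 91.1
gripper_force: 3.2
```

{"api": "apply_moves", "payload": {
  "deltas": [
    [-0.001, 0, 0, 0, 1],
    [-0.002, 0, 0, 0, 1],
    [-0.002, 0, 0, 0, 1]
  ]
}}

```text
time_s: 10.75
ee_pos: [540.2, 105.8, 9.9]
ee_rot: [-180.0, -0.4, 172.2]
force: [-10.7, 3.6, 8.4]
gripper_width: 91.4
gripper_force: 5.4
```

It stalls with the force rising at nest x ≈ -47, so the rail is against the fence. I back off and look.

{"api": "apply_moves", "payload": {
  "deltas": [
    [0.01, 0, 0, 0, 1],
    [0.035, 0, 0, 0, 1],
    [0.035, 0, -0.03, 0, 1],
    [0.06, 0, -0.07, 0, 1],
    [0.1, 0, -0.1, 0, 1]
  ]
}}

```text
time_s: 11.25
ee_pos: [447.9, 119.4, 112.2]
ee_rot: [179.9, 0.4, 172.2]
force: [0.0, 1.1, 0.8]
gripper_width: 91.3
gripper_force: 0.0
```

{"api": "apply_moves", "payload": {
  "deltas": [
    [0.03, 0.04, 0, 0, 1],
    [0.05, 0.08, 0, 0, 1],
    [0.05, 0.13, 0, 0, 1],
    [0.05, 0.17, 0, 0, 1],
    [0.05, 0.21, 0, 0, 1]
  ]
}}

```text
time_s: 11.75
ee_pos: [424.5, 336.4, 110.6]
ee_rot: [179.8, 0.2, 172.3]
force: [0.8, -0.5, 0.4]
gripper_width: 91.2
gripper_force: 0.0
```

```bash
python3 - <<'E'
from railfit import *
s=env.state(); print(s["time_s"],np.round(s["ee_pos"],0)); t=cams.grab_frame("top"); cv2.imwrite("pics/t7.png",t)
a=cv2.resize(t[175:250,190:335],None,fx=5.4,fy=5.4,interpolation=cv2.INTER_CUBIC)
cv2.imwrite("pics/m7.png",a)
E
```

```text
11.75 [424. 336. 111.]
```

View pics/m7.png

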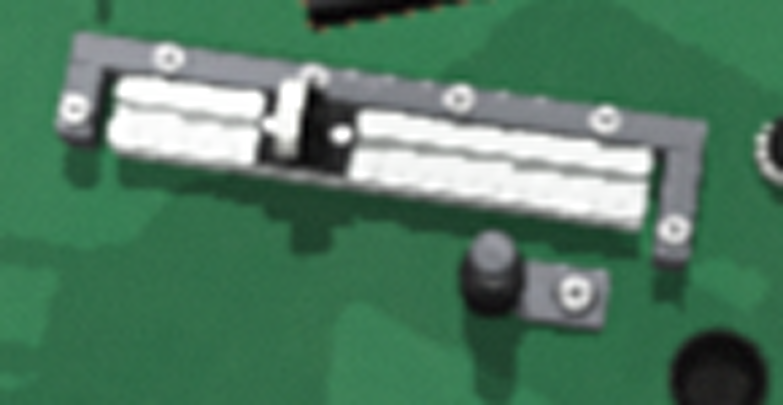

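The rail lies in the nest between the blocks, about parallel to the fence. Its back edge runs from crop (118,77) to (652,148), and the fence edge from (103,68) to (662,145). I check both gaps numerically, using sub-pixel edges from the same picture.

```bash
python3 - <<'E'
from railfit import *
g=cv2.imread("pics/t7.png"); gr=g[:,:,2].astype(float) # red: green cloth dark, rail bright
def prof(y,ymm=6):
    xs=np.arange(-60,30,.5); out=np.zeros(len(xs))
    for dy in np.arange(-ymm,ymm+.1,1):
        uv=np.array([proj(C,[*(n[:2]+Rn@np.array([x,y+dy])),20]) for x in xs],np.float32)
        out+=cv2.remap(gr,uv[:,:1],uv[:,1:],cv2.INTER_LINEAR)[:,0].astype(float)
    return xs,out/len(np.arange(-ymm,ymm+.1,1))
for y in (98,80,65,-25,-45,-65,-85,-98):
    xs,p=prof(y); d=np.gradient(cv2.GaussianBlur(p.reshape(1,-1).astype(np.float32),(0,0),1.5)[0])
    m=(xs>-15)&(xs<6); b=xs[m][d[m].argmin()]; m2=(xs>6)&(xs<26); f=xs[m2][d[m2].argmin()]; m3=(xs<-15)&(xs>-45); fr=xs[m3][d[m3].argmax()]
    print(y,"rail back",b,"front",fr,"fence back(z24 seen at z20)",f,"min dark",p[(xs>-6)&(xs<8)].min().round())
# expected fence-back apparent x at z=20 plane
for y in (98,-98): print(y, inn(ray(C,proj(C,[*(n[:2]+Rn@np.array([14,y])),24]),20)))
E
```

```text
98 rail back 1.0 front -31.5 fence back(z24 seen at z20) 16.5 min dark 130.0
80 rail back 1.0 front -31.0 fence back(z24 seen at z20) 16.5 min dark 128.0
65 rail back 1.0 front -30.5 fence back(z24 seen at z20) 16.5 min dark 126.0
-25 rail back 0.5 front -30.5 fence back(z24 seen at z20) 17.0 min dark 101.0
-45 rail back 0.5 front -31.0 fence back(z24 seen at z20) 17.0 min dark 106.0
-65 rail back 1.0 front -31.0 fence back(z24 seen at z20) 17.0 min dark 113.0
-85 rail back 1.0 front -31.0 fence back(z24 seen at z20) 16.5 min dark 118.0
-98 rail back 0.0 front -32.0 fence back(z24 seen at z20) 16.5 min dark 101.0
98 [15.1 98.8]
-98 [ 15.1 -98. ]
```

The back face is within about 1 mm of the fence at both ends and parallel to it, so I hand the job in.

```bash
python3 -c "
from workcell import env
print(env.job_done())"
```

```text
the job is handed in; nothing more can be done
None
```

The rail lies flat in the nest between the end blocks, with its back face within about 1 mm of the fence at both ends by camera; it went in right end first behind the post, and I handed the job in at about 12 s (no verdict was returned).

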